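# Pack two pipette-tip boxes in the transport case

## Task

Pack the two white pipette-tip boxes into the open grey transport case, one in each bay, upright and not dropped, choosing the bays so that neither stands above the rim. Then close the lid fully and let go, leaving the bottle, the beaker and the carton where they are.

Things in the scene. Friction and masses are not known exactly. Their poses are not given: they have to be found in the camera images.
- tall_mid (a point): Tall white plastic pipette-tip box: body 82 mm (local x) by 120 mm (local y), 58 mm high, with a grip rib along the middle of its top, 24 mm wide (x), 90 mm long (y), 26 mm high; 84 mm high in all, 0.25 kg. Loose on the bench right of the case; the two boxes differ only in height and may stand in either order. Point: its centre, 42 mm above its underside; z up. Fingers close on the rib along x.
- short_mid (a point): Short white plastic pipette-tip box: body 82 mm (local x) by 120 mm (local y), 28 mm high, with a grip rib along the middle of its top, 24 mm wide (x), 90 mm long (y), 26 mm high; 54 mm high in all, 0.25 kg. Loose on the bench right of the case; the two boxes differ only in height and may stand in either order. Point: its centre, 27 mm above its underside; z up. Fingers close on the rib along x.
- case: grey open case fixed to the bench, 140 mm (local x) by 200 mm (local y) by 104 mm high, walls and floor 5 mm; origin under its centre. A 6 mm divider along local x, 85 mm high, makes two bays side by side along local y, centres 49 mm either side of the middle. The lid is hinged on the local +x side, which faces left (+y) give or take 15 degrees.
- insert_low_top (a point): thin white packing insert, 8 mm thick, fixed on the floor of one bay of the case (either bay). Point: centre of its upper face and of the bay, 91 mm below the case rim, where a box will stand. Axes as the case's: the bay is 130 mm along x, 92 mm along y, so a box fits with its 120 mm side (box y) along this x, with 5 mm play each way.
- insert_high_top (a point): thick white packing insert, 38 mm thick, fixed on the floor of one bay of the case (either bay). Point: centre of its upper face and of the bay, 61 mm below the case rim, where a box will stand. Axes as the case's: the bay is 130 mm along x, 92 mm along y, so a box fits with its 120 mm side (box y) along this x, with 5 mm play each way.
- tall: the tall tip box as a body, origin at the centre of its underside
- short: the short tip box as a body, origin at the centre of its underside
- lid (a joint): lid angle in rad: 0 shut on the rim, 1.57 upright, up to 2.0 leaning back from the bays. A flat grey plate 140 by 200 by 8 mm without handle on a stiff hinge: it stays where it is left; 2 to 4 N on its outer face near the free edge swings it; push it all the way down. Anything standing above the rim stops it.
- lid_hinge (a point): middle of the lid's hinge line, which runs along the case's local y on the rim, at the lid's inner face, 104 mm above the bench. Axes turn with the lid: when shut, as the case's; -x runs to the free edge 140 mm away, z is the outer face's normal (outer face at z = 8 mm).
- lid_edge (a point): middle of the lid's free edge, half-way through its thickness, 140 mm from the hinge
- bottle: bystander: amber bottle with black cap, 84 mm across, 150 mm high; origin under its centre
- beaker: bystander: glass beaker, 70 mm across, 85 mm high; origin under its centre
- carton: bystander: small cardboard carton, 80 by 130 by 60 mm high; origin under its centre
Not all that is in view belongs to the job. Leave any blue or yellow look-alike of the short alone. There is more than one size of the case; the one meant has the size given above.

How it is judged:
On the way, in this order (a step that is already met when the one before it is completed fails the run):
1. one tip box stands in its fitting bay (tall one on the thin insert or short one on the thick insert), released (((horizontal distance between tall_mid and insert_low_top below 0.014 m and z of tall_mid in the frame of insert_low_top between 0.036 and 0.048 m and angle between tall_mid's own z axis and vertical below 0.1 rad and contact force between tall and the fingers below 0.05 N) or (horizontal distance between short_mid and insert_high_top below 0.014 m and z of short_mid in the frame of insert_high_top between 0.021 and 0.033 m and angle between short_mid's own z axis and vertical below 0.1 rad and contact force between short and the fingers below 0.05 N))), for 0.2 s.
2. both tip boxes stand in their fitting bays, released, with the lid still open (horizontal distance between tall_mid and insert_low_top below 0.014 m and z of tall_mid in the frame of insert_low_top between 0.036 and 0.048 m and angle between each of tall_mid, short_mid's own z axis and vertical below 0.1 rad and horizontal distance between short_mid and insert_high_top below 0.014 m and z of short_mid in the frame of insert_high_top between 0.021 and 0.033 m and contact force between each of tall, short and the fingers below 0.05 N and value of joint lid above 0.6 rad), for 0.2 s.
At the end, for the whole second after the job is handed in: The tall box stands upright (within 6 degrees) on the thin insert and the short one on the thick insert, each within 14 mm of the bay's centre and within 6 mm of its standing height, at rest, and the lid is shut to within 0.04 rad (under 6 mm at its edge) (horizontal distance between tall_mid and insert_low_top below 0.014 m and z of tall_mid in the frame of insert_low_top between 0.036 and 0.048 m and angle between each of tall_mid, short_mid's own z axis and vertical below 0.1 rad and horizontal distance between short_mid and insert_high_top below 0.014 m and z of short_mid in the frame of insert_high_top between 0.021 and 0.033 m and value of joint lid below 0.04 rad and velocity of joint lid below 0.05 rad/s and linear speed of each of tall, short below 0.02 m/s); the robot touches nothing.
It fails at once if the bottle, the beaker or the carton is moved by more than 30 mm (distance of any of bottle, beaker, carton from where it was at the start of the episode above 0.03 m).
It fails at once if a tip box is tipped by more than 35 degrees (angle between any of tall_mid, short_mid's own z axis and vertical above 0.61 rad).
It fails at once if a tip box is dropped (out of the fingers and faster than 0.6 m/s) ((linear speed of tall above 0.6 m/s and contact force between tall and the fingers below 0.05 N) or (linear speed of short above 0.6 m/s and contact force between short and the fingers below 0.05 N)).
It also fails if it takes over 67 s, if anything falls off the work surface, if the arm or the gripper's body presses on something with over 40 N, if the wrist force passes 120 N, or if a joint passes its speed limit or range.

## Robot

A 7-joint arm with a two-finger parallel gripper is mounted at the origin on the work surface. World frame = base frame: x ahead of the robot, y to its left, z up, the work surface at z = 0. Lengths are in m, angles in rad, forces in N, time in s.
With the tool pointing down it reaches from about 0.4 to 0.875 m from the base axis. Payload 19.3 kg.
Tool frame: the origin (TCP) lies on the centre line of the jaws, within the pads' length; the fingertips stand 14 mm ahead of it and the grasp point (between the pads) lies 5 mm behind it (robot.tip_reach is the distance from the TCP to the fingertips, in m); z points along the fingers, y is the direction in which the jaws open and shut (so a half turn about z gives the same grasp; the last joint's range is limited). The gripper opens to 85 mm and grips with 20 to 120 N. Pads are 22 mm wide; open, the fingers measure 114 mm over their backs; the gripper's body (76 mm by 85 mm) begins 54 mm behind the grasp point. The pads swing forward as they close: fully open they stand 13 mm farther back than shut.
Start: joints at [-1.353, 0.521, -0.036, 1.599, 0.021, 1.021, -0.113], TCP at [0.177, 0.599, 0.245] pointing down, gripper open.
Joint ranges: [-2.91, 2.91], [-0.3, 2.13], [-1.5, 1.42], [0.17, 2.43], [-1.26, 4.41], [0.16, 1.93], [-2.52, 2.52]. Speed limits (rad/s): [1.89, 1.89, 2.39, 2.39, 3.01, 3.01, 3.01].

## Interface

Orientations are given as [roll, pitch, yaw] about the fixed x, y, z axes, in that order (R = Rz(yaw) Ry(pitch) Rx(roll)).
In Python, from bench import robot, effector, viewer, ticket gives the robot as it stands. Calls block until the motion is done:
- robot.move_to(position, orientation): joint-space move of the TCP to a pose.
- robot.movel(position, orientation=None, feed=0.15, force_limit=None): straight line of the TCP; orientation=None keeps the orientation; feed is the mean speed in m/s. With force_limit (N) it stops when the force on the tool has changed by that much, and returns True; else False.
- robot.goto_joints(angles): joint-space move.
- effector.move_gripper(opening, effort=None): opening from 0.0 (shut) to 1.0 (fully open); effort is the grip in N (None keeps the last); returns when the fingers have stopped.
- robot.sleep(seconds).
- robot.inverse_kinematics(position, orientation): joint angles nearest the present ones, or None.
- viewer.grab_frame(name): name is "scene" or "top" or "wrist"; returns the picture (480x640x3 uint8, red, green, blue); there is no depth.
- viewer.camera_model(name): a dict with "intrinsics" (3x3 intrinsics, pixels), "R" (3x3) and "t" (3): a world point X has camera coordinates R X + t. Camera axes: x right, y down, z forward; pixel columns grow to the right and rows downward; lengths in m; the calibration is good to about 2 mm. A picture is of the moment at which its call begins: read the wrist's pose just before it. camera_model takes no time and is no camera call; for the wrist camera it gives the pose at the moment of the call.
A pose or a line that the arm cannot do raises robot.Unreachable and nothing moves.
- ticket.finish_job(): hands the job in, once; it reports no verdict.
Trained networks look in the newest picture that a camera, given by its name, has taken for a name from the list of things; names that differ only in an ending like _2 or _b are one class to them, and where a whole thing is asked for, a point or a joint stands for the part that bears it (a point fixed in the world has none). Each returns a list of dicts, best first, with "p" (0 to 1); they miss things now and then, are a little off and sometimes report something else, mostly with a low value. They report only what shows in the picture. A call takes as long as a camera call. They do not tell look-alikes from the thing itself.
- viewer.spot_in(camera, name): "position" ([column, row] as shares, 0 to 1, of the picture: columns of its width, rows of its height, amid what is visible of it).
Readings, each from a call of its own:
- robot.read_t(): time.
- robot.read_qpos(): joint angles.
- robot.read_qvel(): joint speeds.
- robot.read_effort(): joint torques, N m.
- robot.read_tool_pos(): TCP position.
- robot.read_eef_rot(): TCP orientation.
- robot.read_wrist_force(): force on the tool from outside, world axes, zero at the start.
- robot.read_torque(): the same for the moment, N m.
- robot.read_finger_gap(): opening from 0.0 (shut) to 1.0 (fully open).
Only numpy, scipy, OpenCV 4.12 (cv2) and the standard library are available. Lean on these libraries where they do the work, as an engineer would, in place of code of your own. Each camera call takes 0.05 s, during which the arm holds its last target. There are 200 camera calls.

## Working session

There is one attempt and no reset: what is moved stays moved. The work goes in short steps, each a Python script; the robot and the scene stay as the last script left them, time stands still between calls to the robot, and variables do not carry over. Pictures are saved under pics/ and viewed, about 8 in all and at most 12, crops included, and the job is handed in when it is done.

```bash
ls; mkdir -p pics
python3 - <<'E'
from bench import robot, effector, viewer, ticket
import cv2
print(robot.read_t())
for c in ["scene","top"]:
    f=viewer.grab_frame(c); cv2.imwrite(f"pics/{c}0.png",f[:,:,::-1])
    m=viewer.camera_model(c); print(c,m["intrinsics"].tolist() if hasattr(m["intrinsics"],'tolist') else m["intrinsics"],m["R"],m["t"])
    for n in ["tall_mid","short_mid","case","insert_low_top","insert_high_top","lid_edge","lid_hinge","bottle","beaker","carton"]:
        print(n,[([round(d["position"][0]*640),round(d["position"][1]*480)],round(d["p"],2)) for d in viewer.spot_in(c,n)[:4]])
print(robot.read_t(), robot.read_eef_rot(), robot.read_tool_pos())
E
```

```text
pics
0.0
scene [[518.5887100846127, 0.0, 320.21252445950165], [0.0, 518.5887100846127, 241.75426403287216], [0.0, 0.0, 1.0]] [[ 0.42758289  0.90382396 -0.01658679]
 [ 0.57089725 -0.28421686 -0.77025782]
 [-0.70089171  0.31987971 -0.63751688]] [-0.25246376 -0.23567231  1.82864541]
tall_mid [([217, 279], 0.78), ([403, 182], 0.56)]
short_mid [([319, 273], 0.83), ([217, 237], 0.67), ([276, 247], 0.56)]
case [([437, 197], 0.9), ([348, 175], 0.83), ([388, 210], 0.56), ([367, 212], 0.27)]
insert_low_top []
insert_high_top [([366, 210], 0.53), ([390, 210], 0.25), ([403, 185], 0.16)]
lid_edge [([404, 182], 0.97), ([436, 183], 0.89), ([351, 175], 0.68), ([175, 342], 0.21)]
lid_hinge [([434, 182], 0.92), ([349, 179], 0.8), ([405, 181], 0.78), ([278, 251], 0.51)]
bottle [([174, 340], 0.97)]
beaker [([270, 319], 0.92), ([216, 280], 0.52), ([387, 208], 0.33)]
carton []
top [[558.2740700156437, 0.0, 314.1904783259678], [0.0, 558.2740700156437, 252.225181915002], [0.0, 0.0, 1.0]] [[-7.85500289e-04 -9.99997328e-01  2.17397046e-03]
 [-9.87894291e-01  4.38748865e-04 -1.55127939e-01]
 [ 1.55126571e-01 -2.26950605e-03 -9.87891996e-01]] [0.02898333 0.55592768 1.50794619]
tall_mid [([421, 274], 0.56)]
short_mid [([321, 244], 0.93), ([348, 301], 0.84), ([400, 340], 0.77)]
case [([154, 302], 0.73), ([218, 265], 0.71), ([232, 361], 0.6)]
insert_low_top [([250, 255], 0.63)]
insert_high_top [([247, 289], 0.68)]
lid_edge [([148, 299], 0.97), ([204, 269], 0.85), ([228, 362], 0.65)]
lid_hinge [([148, 300], 0.97), ([207, 267], 0.84), ([227, 362], 0.67)]
bottle [([472, 210], 0.75)]
beaker [([393, 198], 0.98), ([246, 289], 0.27)]
carton [([305, 169], 0.67), ([418, 275], 0.65)]
1.1 [-3.14152355e+00 -6.13917714e-06  2.85375064e+00] [0.17741343 0.59926124 0.24528789]
```

Run:
```python
import cv2
f=cv2.imread("pics/top0.png"); cv2.imwrite("pics/topc.png",cv2.resize(f[130:430,100:500],(800,600),interpolation=cv2.INTER_CUBIC))
```

```text
(no output)
```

View pics/topc.png

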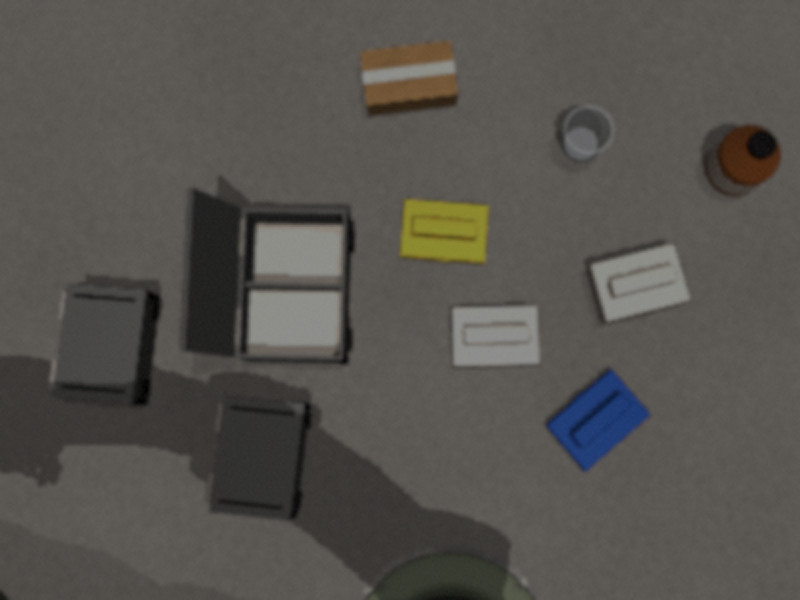

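View pics/scene0.png

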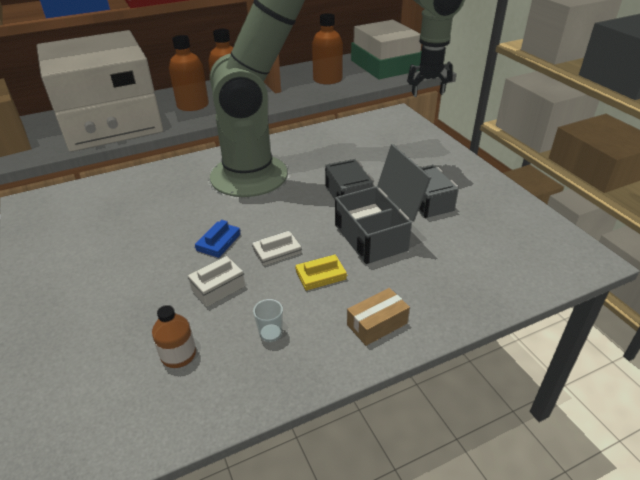

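The top view (crop, 2x plus offset 100,130) shows the open case with its inserts at about (297,285). Two smaller closed cases sit at (105,345) and (260,458), and they aren't the one meant because they're shut and smaller. The white boxes are at (640,282), with tall sides, and (496,335), flat. The yellow (445,232) and blue (598,420) ones are decoys. Next I'll compute coarse positions and look closer with the wrist camera.

```bash
cat > h.py <<'E'
from bench import robot, effector, viewer, ticket
import cv2, numpy as np
def ray(m,uv,z):
    K=np.array(m["intrinsics"]);R=np.array(m["R"]);t=np.array(m["t"])
    d=R.T@np.linalg.inv(K)@np.array([uv[0],uv[1],1.]); c=-R.T@t
    return c+d*(z-c[2])/d[2]
def proj(m,X):
    p=np.array(m["R"])@np.array(X)+np.array(m["t"]); p=np.array(m["intrinsics"])@p; return p[:2]/p[2]
def snap(name,cam="wrist"):
    m=viewer.camera_model(cam); f=viewer.grab_frame(cam); cv2.imwrite(f"pics/{name}.png",f[:,:,::-1])
    np.savez(f"pics/{name}.npz",**{k:np.array(m[k]) for k in ("intrinsics","R","t")}); return f,m
E
python3 - <<'E'
from h import *
m=viewer.camera_model("top")
P=lambda u,v,z:ray(m,(100+u/2,130+v/2),z).round(3)
print("tall rib",P(643,279,.084),P(611,287,.084),P(677,271,.084)); print("short rib",P(496,334,.054),P(464,335,.054),P(529,333,.054))
# case rim outer corners
for c in [(245,207),(348,207),(348,360),(240,360)]: print("rim",P(*c,.104))
print("lid free", [P(190,190,z) for z in(.2,.24)],P(190,352,.23))
for n,c in dict(bottle=(740,175),beaker=(583,140),carton=(410,80),yellow=(445,232),blue=(598,425)).items(): print(n,P(*c,.03))
w=viewer.camera_model("wrist"); R=np.array(w["R"]); c=-R.T@np.array(w["t"]); print("wrist cam",c,R, w["intrinsics"])
for p in [(.5,.0,.45),(.5,.1,.45),(.45,-.05,.45)]:
  for yaw in (0,1.57,-1.57,3.14): print(p,yaw,robot.inverse_kinematics(p,[3.1416,0,yaw]))
E
```

```text
tall rib [ 0.502 -0.26   0.084] [ 0.492 -0.217  0.084] [ 0.513 -0.306  0.084]
short rib [ 0.431 -0.063  0.054] [ 0.429 -0.02   0.054] [ 0.432 -0.108  0.054]
rim [0.597 0.275 0.104]
rim [0.597 0.137 0.104]
rim [0.393 0.134 0.104]
rim [0.393 0.276 0.104]
lid free [array([0.601, 0.328, 0.2  ]), array([0.592, 0.32 , 0.24 ])] [0.396 0.316 0.23 ]
bottle [ 0.657 -0.413  0.03 ]
beaker [ 0.708 -0.192  0.03 ]
carton [0.797 0.055 0.03 ]
yellow [0.576 0.005 0.03 ]
blue [ 0.308 -0.203  0.03 ]
wrist cam [0.10450065 0.62173772 0.37448495] [[ 0.28426465  0.9587443   0.00172297]
 [ 0.91392317 -0.27151752  0.30169963]
 [ 0.28972062 -0.08418788 -0.95340147]] [[421.53856566   0.         323.90138982]
 [  0.         421.53856566 239.28162686]
 [  0.           0.           1.        ]]
(0.5, 0.0, 0.45) 0 [-0.90837855  0.23361474  0.99605396  1.63489909 -0.1991466   1.38176784
 -1.45785116]
(0.5, 0.0, 0.45) 1.57 [-0.68347072  0.1801795   0.68299324  1.62744622 -0.1155588   1.37506828
  0.01332142]
(0.5, 0.0, 0.45) -1.57 None
(0.5, 0.0, 0.45) 3.14 [-0.60671829  0.17129715  0.5857701   1.62453277 -0.09621846  1.37478155
  1.56027863]
(0.5, 0.1, 0.45) 0 [-0.96868397  0.22402546  0.82363758  1.60874685 -0.16671141  1.38182017
 -1.69686984]
(0.5, 0.1, 0.45) 1.57 [-0.79313756  0.19363325  0.58823933  1.60216015 -0.10899125  1.37885059
 -0.19349875]
(0.5, 0.1, 0.45) -1.57 [ 0.61007551  0.38081297 -1.2657245   1.53998707  0.36371074  1.48770859
  2.47711303]
(0.5, 0.1, 0.45) 3.14 [-0.61994661  0.17981184  0.37112481  1.59483655 -0.06610827  1.37935999
  1.3275175 ]
(0.45, -0.05, 0.45) 0 [-0.97873896  0.0860774   1.05757363  1.73735745 -0.07663248  1.36248898
 -1.47767202]
(0.45, -0.05, 0.45) 1.57 [-0.76106697  0.067276    0.80390633  1.73207284 -0.04949059  1.36305526
  0.05112717]
(0.45, -0.05, 0.45) -1.57 None
(0.45, -0.05, 0.45) 3.14 [-0.69105313  0.06471341  0.72587362  1.73002692 -0.04387335  1.36332942
  1.61202667]
```

The coarse positions fit the given sizes: the rim measures 0.204 x 0.141 m and both ribs about 0.09 m. Now one wrist view from above the case that also takes in both boxes.

Run:
```python
from h import *
p=robot.read_tool_pos()
robot.move_to([p[0]+.05,p[1]-.02,.42],[3.1416,0,1.9])
robot.move_to([.5,.10,.42],[3.1416,0,1.5708])
f,m=snap("w1")
print(robot.read_t(),robot.read_tool_pos())
for n in ["insert_low_top","insert_high_top","tall_mid","short_mid"]:
    print(n,[([round(d["position"][0]*640),round(d["position"][1]*480)],round(d["p"],2)) for d in viewer.spot_in("wrist",n)[:4]])
q=robot.read_qpos()
for p in [(.5,-.26,.2),(.431,-.063,.2),(.446,.205,.2),(.544,.205,.2),(.5,-.26,.07),(.446,.205,.08)]:
  for y in (1.57,-1.57): print(p,y,np.round(x,2) if (x:=robot.inverse_kinematics(p,[3.1416,0,y])) is not None else None)
```

```text
3.9333 [0.49994344 0.10102563 0.41985507]
insert_low_top [([362, 74], 0.67)]
insert_high_top [([271, 73], 0.67)]
tall_mid [([323, 409], 0.82)]
short_mid [([271, 291], 0.78), ([211, 385], 0.69), ([382, 237], 0.63)]
(0.5, -0.26, 0.2) 1.57 [-0.15  0.61  0.78  1.84 -0.53  0.92  0.87]
(0.5, -0.26, 0.2) -1.57 [-0.33  0.81  1.15  1.84 -0.84  1.08 -1.98]
(0.431, -0.063, 0.2) 1.57 [-0.59  0.38  0.77  2.15 -0.39  0.75  0.43]
(0.431, -0.063, 0.2) -1.57 [-0.84  0.61  1.21  2.16 -0.75  0.9  -2.31]
(0.446, 0.205, 0.2) 1.57 [-0.99  0.43  0.58  2.01 -0.33  0.79 -0.22]
(0.446, 0.205, 0.2) -1.57 [ 0.34  0.68 -1.27  1.95  0.75  1.09  1.88]
(0.544, 0.205, 0.2) 1.57 [-0.86  0.58  0.59  1.79 -0.4   0.9  -0.1 ]
(0.544, 0.205, 0.2) -1.57 [ 0.32  0.84 -1.28  1.72  0.85  1.25  1.97]
(0.5, -0.26, 0.07) 1.57 [ 0.03  0.75  0.5   1.91 -0.58  0.64  0.9 ]
(0.5, -0.26, 0.07) -1.57 [-0.26  1.    1.03  1.92 -1.11  0.94 -1.79]
(0.446, 0.205, 0.08) 1.57 [-0.86  0.62  0.41  2.09 -0.49  0.52 -0.08]
(0.446, 0.205, 0.08) -1.57 [ 0.2   0.83 -1.07  2.04  0.97  0.91  1.72]
```

View pics/w1.png

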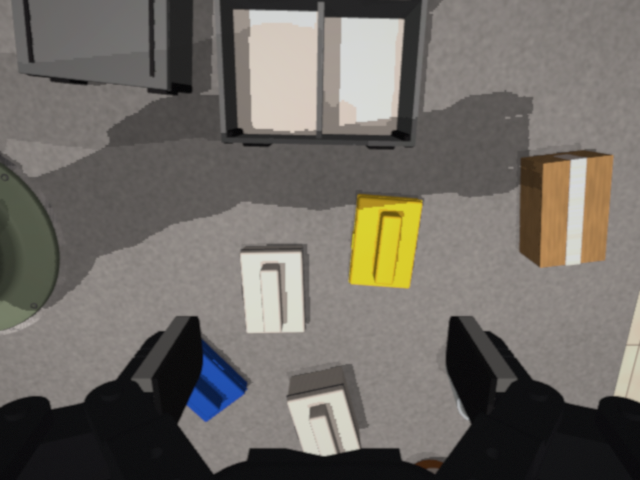

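The near (left) bay holds the higher insert: its surface reaches nearer the rim (row 135 against 126) and less wall shows. So the short box goes in the near bay and the tall one in the far bay. Next, close views of the case and both boxes.

Run:
```python
from h import *
Q=[3.1416,0,1.5708]
robot.move_to([.5,.25,.42],Q); a,_=snap("wc")
robot.move_to([.5,-.21,.27],[3.1416,0,1.80]); c,_=snap("wt")
robot.move_to([.431,-.03,.22],Q); b,_=snap("ws")
print(robot.read_t())
x=np.hstack([a[:,120:560],b[:,120:520],c[:,120:520]])[:,:,::-1]
cv2.imwrite("pics/m3.png",cv2.resize(np.vstack([np.hstack([a,b]),np.hstack([c,c*0])])[:,:,::-1],(800,600),interpolation=cv2.INTER_AREA))
```

```text
7.5333
```

View pics/m3.png

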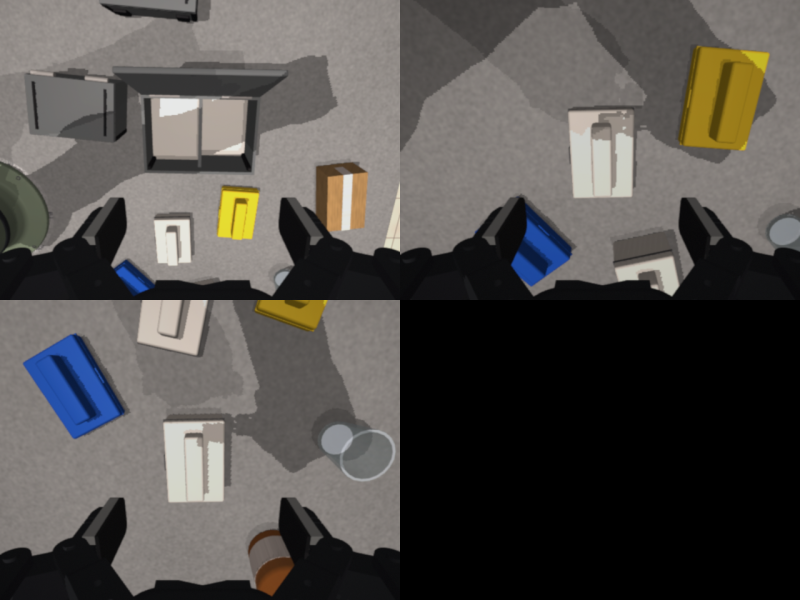

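Case, short box and tall box are all clear. I'll fit wireframes of known size to the edges (chamfer fit) and check the overlays.

```bash
cat > fit.py <<'E'
from h import *
from scipy.optimize import minimize
def rect(lx,ly,z,cx=0,cy=0):
    c=np.array([[-1,-1],[1,-1],[1,1],[-1,1],[-1,-1]])*[lx/2,ly/2]+[cx,cy]
    s=np.linspace(0,1,40)[:,None]
    return np.vstack([np.c_[c[i]+(c[i+1]-c[i])*s,np.full(40,z)] for i in range(4)])
BOX=lambda h:np.vstack([rect(.082,.120,h-.026),rect(.024,.090,h)])
CASE=np.vstack([rect(.14,.2,.104),rect(.13,.19,.104)])
def fit(name,model,x0):
    img=cv2.imread(f"pics/{name}.png"); m=dict(np.load(f"pics/{name}.npz"))
    e=cv2.Canny(cv2.GaussianBlur(img,(3,3),0),25,70)
    dt=np.minimum(cv2.distanceTransform(255-e,cv2.DIST_L2,5),6)
    def pix(p):
        c,s=np.cos(p[2]),np.sin(p[2]); X=model@np.array([[c,s,0],[-s,c,0],[0,0,1]])+[p[0],p[1],0]
        q=(m["R"]@X.T+m["t"][:,None]); q=m["intrinsics"]@q; return (q[:2]/q[2]).T
    def cost(p):
        u=pix(p).astype(np.float32); return cv2.remap(dt.astype(np.float32),u[:,0:1],u[:,1:2],cv2.INTER_LINEAR,borderValue=6).mean()
    best=None
    for dx in (-.008,0,.008):
      for dy in (-.008,0,.008):
        for da in (-.06,0,.06):
          p0=np.array(x0)+[dx,dy,da]
          r=minimize(cost,p0,method="Nelder-Mead",options=dict(initial_simplex=[p0,p0+[.005,0,0],p0+[0,.005,0],p0+[0,0,.05]]))
          if best is None or r.fun<best.fun: best=r
    for u in pix(best.x).round().astype(int):
        if 0<=u[0]<640 and 0<=u[1]<480: img[u[1],u[0]]=(0,0,255)
    return best.x,best.fun,img
E
python3 - <<'E'
from fit import *
o=[]
for n,md,x0,cr in [("wc",CASE,(.495,.2055,1.57),(170,80)),("ws",BOX(.054),(.431,-.063,0),(200,120)),("wt",BOX(.084),(.502,-.26,.23),(200,150)),("w1",BOX(.054),(.431,-.063,0),(160,200))]:
    x,f,im=fit(n,md,x0); print(n,x.round(4),round(f,2)); o.append(cv2.resize(im[cr[1]:cr[1]+225,cr[0]:cr[0]+300],(400,300),interpolation=cv2.INTER_CUBIC))
cv2.imwrite("pics/ov.png",np.vstack([np.hstack(o[:2]),np.hstack(o[2:])]))
E
```

```text
wc [0.4962 0.212  1.5498] 0.35
ws [ 0.4314 -0.0631  0.0207] 0.78
wt [ 0.5022 -0.2607  0.251 ] 0.89
w1 [ 0.4314 -0.0617  0.0179] 0.63
```

View pics/ov.png

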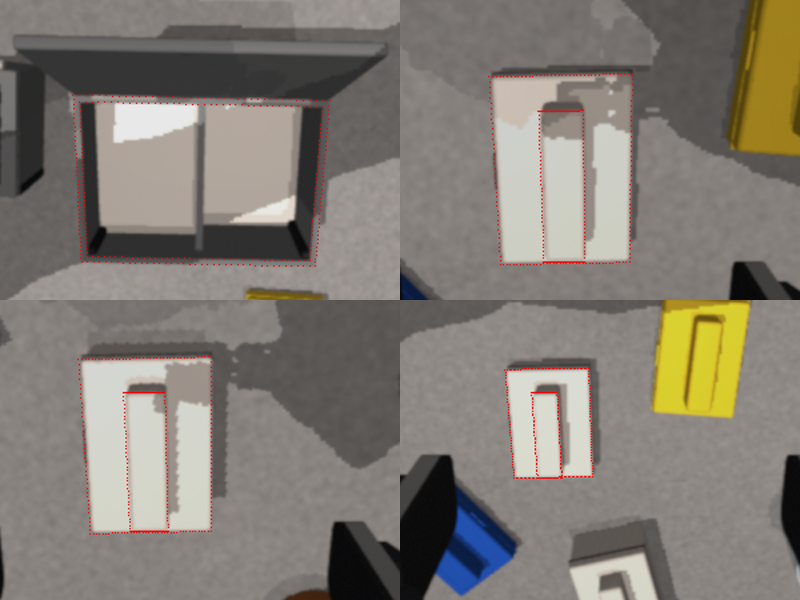

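The box overlays fit within a pixel. The case y (0.212) disagrees with the coarse value (0.2055), so I'll cross-check it in the other views before placing.

Run:
```python
from fit import *
m=viewer.camera_model("top"); np.savez("pics/top0.npz",**{k:np.array(m[k]) for k in ("intrinsics","R","t")})
DIV=np.vstack([CASE, rect(.13,.006,.085)])
o=[]
for n,md,x0,cr,s in [("wc",CASE,(.495,.206,1.57),(200,130),(240,180)),("w1",CASE,(.495,.206,1.57),(200,0),(240,180)),("top0",CASE,(.495,.206,1.57),(180,215),(120,90))]:
    x,f,im=fit(n,md,x0); print(n,x.round(4),round(f,2)); o.append(cv2.resize(im[cr[1]:cr[1]+s[1],cr[0]:cr[0]+s[0]],(400,300),interpolation=cv2.INTER_NEAREST))
im=cv2.imread("pics/wc.png"); o.append(cv2.resize(im[130:310,200:440],(400,300),interpolation=cv2.INTER_CUBIC))
cv2.imwrite("pics/ov2.png",np.vstack([np.hstack(o[:2]),np.hstack(o[2:])]))
```

```text
wc [0.4962 0.2121 1.5504] 0.35
w1 [0.4963 0.2118 1.549 ] 2.14
top0 [0.4908 0.2123 1.5579] 0.82
```

View pics/ov2.png

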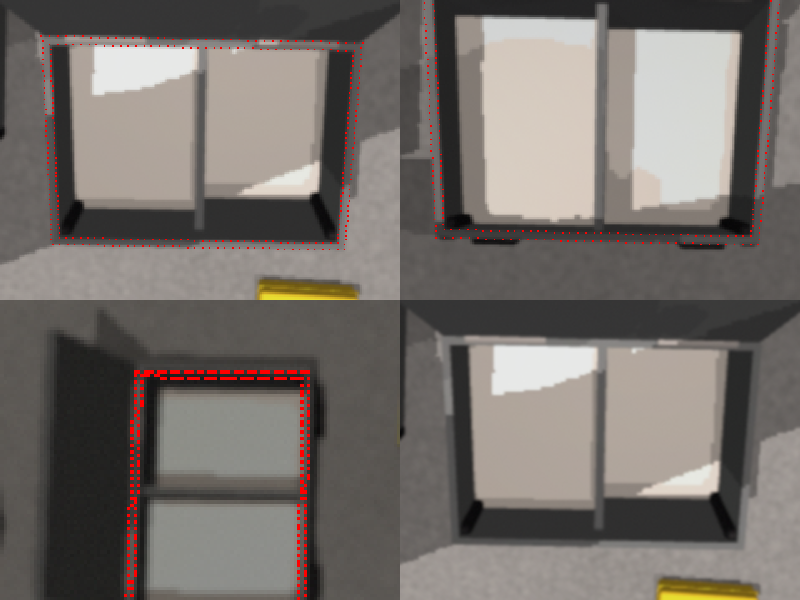

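Both wrist views agree on the case: (0.496, 0.212), yaw 1.550. The top fit locked onto the wrong edge in x. Picking and placing the short box first.

```bash
cat > pp.py <<'E'
from h import *
C=np.array([.4962,.212]);YC=1.550; ly=np.array([-np.sin(YC),np.cos(YC)])
OFF=-.012  # grip this far along box y from the rib's middle, away from the lid
def place(box,h,bay,ins):
    tz=h-.009; yaw=box[2]+np.pi/2; d=np.array([np.cos(yaw),np.sin(yaw)]); g=np.array(box[:2])+OFF*d
    effector.move_gripper(.65); robot.move_to([*g,tz+.08],[np.pi,0,yaw])
    print("down",robot.movel([*g,tz],feed=.1,force_limit=8),robot.read_tool_pos())
    effector.move_gripper(0.,60); print("gap",robot.read_finger_gap())
    robot.movel([*g,.235],feed=.2); print("gap",robot.read_finger_gap(),robot.read_wrist_force())
    b=C+bay*.049*ly; yp=YC; dp=np.array([np.cos(yp),np.sin(yp)]); q=b+OFF*dp; zp=ins+tz
    robot.move_to([*q,.235],[np.pi,0,yp])
    print("in",robot.movel([*q,zp+.008],feed=.1,force_limit=10),robot.read_tool_pos())
    return q,zp
E
python3 - <<'E'
from pp import *
q,zp=place((.4314,-.0628,.0195),.054,+1,.043)
print(robot.movel([*q,zp-.003],feed=.03,force_limit=4),robot.read_tool_pos(),zp,robot.read_wrist_force(),robot.read_t())
E
```

```text
down False [ 0.43195395 -0.07467828  0.04549717]
gap 0.26774032926709773
gap 0.2666682098050058 [-0.51179597 -0.23885205 -2.82717799]
in False [0.44714633 0.2011352  0.09638343]
True [0.44705875 0.20119264 0.08819887] 0.088 [-0.00857802  0.61275941  2.63799846] 13.9083
```

It made contact at exactly the expected height (0.088). Releasing, checking from above, then fetching the tall box.

Run:
```python
from pp import *
effector.move_gripper(.5); p=robot.read_tool_pos()
robot.movel([p[0],p[1],.22],feed=.15); print(robot.read_t(),robot.read_wrist_force()); snap("p1")
q,zp=place((.5022,-.2607,.251),.084,-1,.013)
print(robot.movel([*q,zp-.003],feed=.03,force_limit=4),robot.read_tool_pos(),zp,robot.read_wrist_force(),robot.read_t())
```

```text
15.2583 [-0.44885991  0.44598096 -0.48295801]
down False [ 0.50542174 -0.27254768  0.07548347]
gap 0.268323543130566
gap 0.26701264545404757 [ 0.07253566 -0.33829678 -2.06274343]
in False [0.54518777 0.19907963 0.09649814]
True [0.54497714 0.19917364 0.08783764] 0.08800000000000001 [-1.12411833  0.84521192  2.50918254] 23.2333
```

View pics/p1.png

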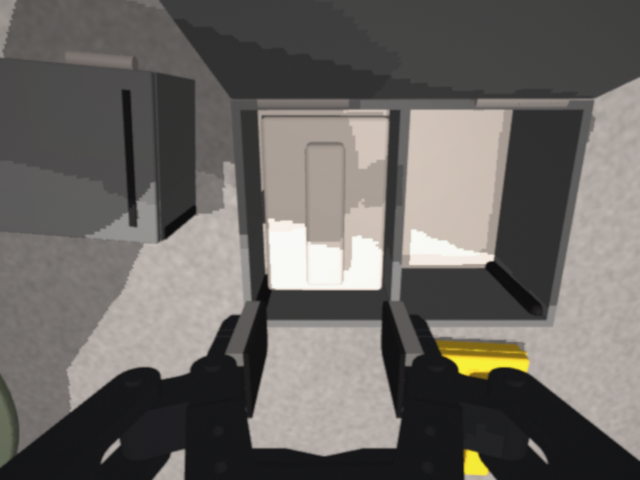

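The short box is seated in the near bay at (323,200), upright. The tall box touched down at its expected height too. Now I'll release it, look, and estimate the lid angle.

Run:
```python
from pp import *
effector.move_gripper(.5); p=robot.read_tool_pos()
robot.movel([p[0],p[1],.22],feed=.15); robot.movel([.52,.2,.34],feed=.25); snap("p2"); print(robot.read_t(),robot.read_wrist_force())
effector.move_gripper(0.)
m=dict(np.load("pics/p2.npz")); mc=dict(np.load("pics/wc.npz"))
xl=np.array([np.cos(YC),np.sin(YC),0]); L=np.array([*ly,0]); H=np.array([*C,.104])+.07*xl
for a in (1.6,1.7,1.8,1.9,2.0):
    u=-np.cos(a)*xl+np.array([0,0,np.sin(a)]); print(a,[proj(mc,H+s*.1*L+.14*u).round() for s in(1,-1)])
```

```text
25.2833 [-0.19270323  0.02760617  0.91353415]
1.6 [array([180., 165.]), array([458., 171.])]
1.7 [array([179., 145.]), array([460., 151.])]
1.8 [array([179., 125.]), array([461., 131.])]
1.9 [array([179., 105.]), array([462., 111.])]
2.0 [array([180.,  86.]), array([461.,  92.])]
```

View pics/p2.png

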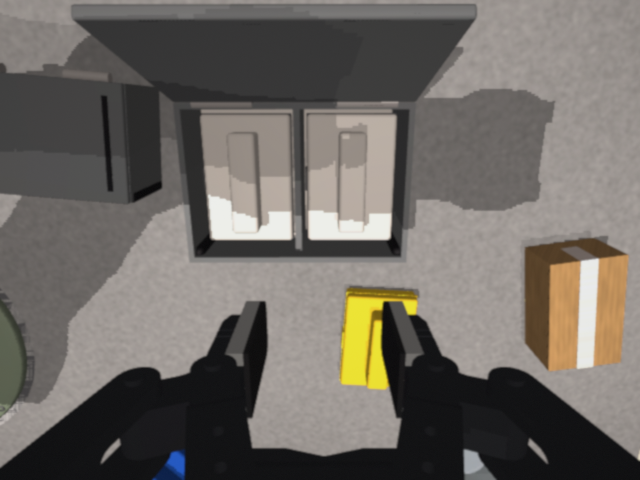

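Both boxes stand in their bays, ribs at (243,182) and (351,182) and below the rim. The lid is at about 1.89 rad. Next I'll sweep the closed fingers along an arc behind the lid.

```bash
cat > lid.py <<'E'
from pp import *
xl=np.array([np.cos(YC),np.sin(YC),0]); H=np.array([*C,.104])+.07*xl; Z=np.array([0,0,1.])
RT=robot.tip_reach
def tcp(a,marg=0.):
    f=lambda r:(-np.cos(a)*r+.008*np.sin(a), np.sin(a)*r+.008*np.cos(a))
    X=max(f(.12)[0],f(.14)[0] if a>1.4 else -1)+.011+marg
    return H+X*xl+(f(.12)[1]+RT)*Z
E
python3 - <<'E'
from lid import *
print(RT, robot.read_finger_gap())
s=tcp(2.0,.015); print(s)
robot.move_to([s[0],s[1],.33],[np.pi,0,YC]); print("appr",robot.movel(s,feed=.15,force_limit=6))
for a in np.linspace(1.95,.1,14):
    hit=robot.movel(tcp(a),feed=.12,force_limit=18); print(round(a,2),hit,np.round(robot.read_wrist_force(),1))
    if hit: break
print(robot.read_t(),robot.read_tool_pos()); snap("l1","scene")
E
```

```text
0.014 0.004434787487314498
[0.49955909 0.37350001 0.22378652]
appr False
1.95 False [ 1.4 -0.   0.4]
1.81 False [-1.3  0.3 -0.7]
1.67 False [-0.5 -0.2  0.7]
1.52 False [-0.1 -0.2 -0.3]
1.38 False [ 0.2  0.8 -0.5]
1.24 False [-0.1  0.1  0.6]
1.1 False [-0.3 -1.3 -0. ]
0.95 False [0.4 0.1 0.3]
0.81 False [0.7 0.1 0.1]
0.67 False [-0.1  0.8  1.1]
0.53 False [-0.2  0.9  0.6]
0.38 False [-0.1 -0.2 -0.4]
0.24 False [-0.5  0.7 -0.6]
0.1 False [-0.2  0.2 -0.3]
31.5417 [0.49534955 0.17440552 0.13810258]
```

Run:
```python
import cv2
f=cv2.imread("pics/l1.png"); cv2.imwrite("pics/l1c.png",cv2.resize(f[60:300,260:500],(600,600),interpolation=cv2.INTER_CUBIC))
```

```text
(no output)
```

View pics/l1c.png

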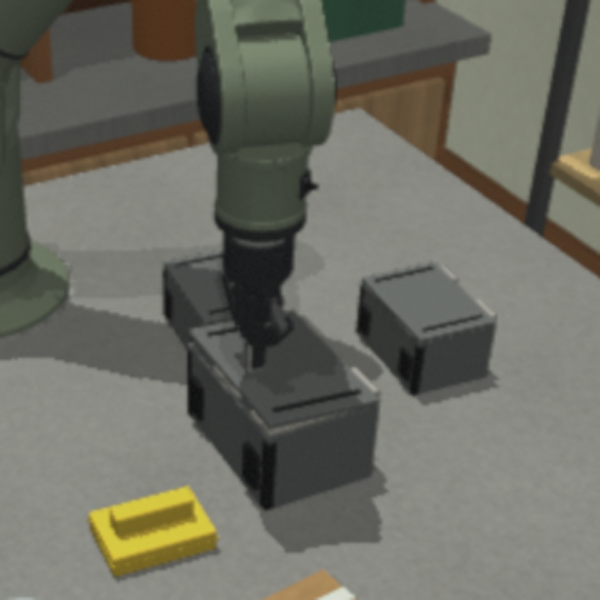

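The lid has followed the fingers and is nearly shut, with a small gap at the free edge. Now I'll push it all the way down near that edge, under force control, then retreat and look.

Run:
```python
from lid import *
p=tcp(0.0)
print(robot.movel([p[0],p[1],p[2]-.006],feed=.04,force_limit=20),robot.read_tool_pos(),p,robot.read_wrist_force())
robot.sleep(.3); print(robot.read_wrist_force())
robot.movel([p[0],p[1],.2],feed=.15); robot.move_to([.5,.12,.36],[np.pi,0,YC]); snap("e1")
snap("e1s","scene"); print(robot.read_t(),robot.read_wrist_force())
# projected wireframe of shut lid's outer face in both views
img=cv2.imread("pics/e1.png"); m=dict(np.load("pics/e1.npz")); L=np.array([*ly,0])
o=[]
for n in("e1","e1s"):
    im=cv2.imread(f"pics/{n}.png"); m=dict(np.load(f"pics/{n}.npz"))
    P=[H+.008*Z-a*xl+s*.1*L for a,s in((0,1),(0,-1),(.14,-1),(.14,1))]
    for c,dz in(((0,0,255),0),): cv2.polylines(im,[np.round([proj(m,X+dz*Z) for X in P]).astype(int)],True,c)
    o.append(im)
cv2.imwrite("pics/e.png",np.hstack([cv2.resize(o[0][0:300,150:500],(400,343)),cv2.resize(o[1][120:280,300:487],(400,343),interpolation=cv2.INTER_CUBIC)]))
```

```text
True [0.49589209 0.17373676 0.1263505 ] [0.495389   0.17300843 0.126     ] [-6.08538176  1.1398021  24.81312026]
[-8.15744058  0.0953324  28.98964868]
33.7167 [-0.10063063  0.08921347  0.24040936]
```

View pics/e.png

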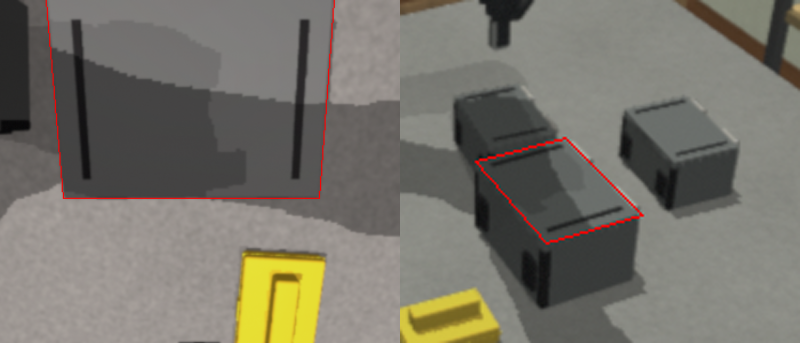

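The shut-lid outline matches both views, and the push met firm resistance (25 N) with the fingertips at 0.1124 m, where a shut lid's outer face is at 0.112 m. Handing in.

```bash
python3 -c "
from h import *
robot.sleep(.3); print(robot.read_t(), ticket.finish_job())"
```

```text
the job is handed in; nothing more can be done
34.0167 None
```

Both tip boxes are packed and the lid is shut. I handed the job in at 34.0 s of the 67 s allowed; no verdict is reported.

- **Boxes:** The short box is on the thick insert (near bay) and the tall one on the thin insert (far bay). Each touched down within 0.2 mm of its expected height. The picture after release shows both upright, inside their bays and below the rim.
- **Lid:** I swept it over with the closed fingers and pressed it down until the push met about 25 N (29 N at rest). The fingertips were then at 112.4 mm, against 112 mm for a fully shut lid. The shut-lid outline matched both the wrist and the scene picture. The arm then moved clear, with the wrist force near zero.
- **Bystanders:** No motion went near the bottle, beaker or carton, but I did not re-measure their positions at the end.
- **Disagreements:**
  - The top camera's fit put the case 5 mm off in x because it locked onto the wrong edge. I used the two wrist views, which agreed with each other.
  - My first rough estimate of the case's y was also 6 mm off and was corrected the same way.

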